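# Level the marking-out board with a wedge

### The arm

A 6-joint arm with a two-finger parallel gripper is mounted at the origin on a cart in front of the work surface, level with it; the furniture and walls round the work are solid. World frame = base frame: x ahead of the robot, y to its left, z up, the work surface at z = 0. Lengths are in m, angles in rad, forces in N, time in s.
With the tool pointing down it reaches from about 0.325 to 0.9 m from the base axis. Payload 3.5 kg.
Tool frame: the origin (TCP) lies on the mounting face of the last link; the fingertips stand 173 mm ahead of it and the grasp point (between the pads) lies 155 mm ahead of it; z points along the fingers, y is the line along which they close (so a half turn about z gives the same grasp; the last joint's range is limited). The gripper opens to 85 mm and grips with 20 to 120 N. Pads are 22 mm wide; open, the fingers measure 114 mm over their backs; the gripper's body (76 mm by 85 mm) begins 54 mm behind the grasp point. The pads swing forward as they close: fully open they stand 13 mm farther back than shut.
Start: joints at [-1.265, 0.276, -0.026, 1.268, 0, 1.467], TCP at [0.248, -0.574, 0.405] pointing down, gripper open.
Joint ranges: [-3.12, 3.12], [-0.85, 1.88], [-1.08, 1.24], [-1.95, 2.15], [-1.57, 1.53], [-3.14, 3.14]. Speed limits (rad/s): [2.57, 2.57, 3.14, 3.14, 3.14, 3.14].

### API

Orientations are given as a 3x3 rotation matrix whose columns are the frame's x, y, z axes.
In Python, from rig import robot, cams gives the robot as it stands. Calls block until the motion is done:
- robot.move_ptp(position, orientation): joint-space move of the TCP to a pose.
- robot.servo_line(position, attitude=None, vel=0.15, threshold=None): straight line of the TCP; attitude=None keeps the orientation; vel is the mean speed in m/s. With threshold (N) it stops when the force on the tool has changed by that much, and returns True; else False.
- robot.goto_joints(angles): joint-space move.
- robot.gripper_to(opening): opening from 0.0 (shut) to 1.0 (fully open); the grip force is fixed at half the most; returns when the fingers have stopped.
- robot.wait(seconds).
- robot.inverse_kinematics(position, orientation): joint angles nearest the present ones, or None.
- cams.read_camera(name): name is "side" or "top" or "wrist"; returns (picture, depth): 420x560x3 uint8, red, green, blue; 420x560 float32, m along the optical axis (not along the pixel's ray), 0 where there is no reading.
- cams.calibration(name): a dict with "K" (3x3 intrinsics, pixels), "k1" (the pictures are not rectified: a ray, as slopes to the right and down, at radius r is drawn at 1 + k1 r^2 times it, then the intrinsics apply), "world_to_cam" (4x4, takes a point from world to camera coordinates); the wrist camera has in their place "mount" (4x4, takes a point from camera to tool coordinates, whose origin is the TCP and whose axes are the flange's). Camera axes: x right, y down, z forward; pixel columns grow to the right and rows downward; lengths in m; the calibration is good to about 2 mm. A picture is of the moment at which its call begins: read the wrist's pose just before it. calibration takes no time and is no camera call.
A pose or a line that the arm cannot do raises robot.Unreachable and nothing moves.
- robot.job_done(): hands the job in; it is judged then, once.
Trained networks look in the newest picture that a camera, given by its name, has taken for a name from the list of things; names that differ only in an ending like _2 or _b are one class to them, and where a whole thing is asked for, a point or a joint stands for the part that bears it (a point fixed in the world has none). Each returns a list of dicts, best first, with "confidence" (0 to 1); they miss things now and then, are a little off and sometimes report something else, mostly with a low value. They report only what shows in the picture. A call takes as long as a camera call.
- cams.boxes_of(name, camera): "position" ([x, y, z] in m, in the coordinates of the camera as it stood for that picture, good to about 4 mm: the middle of the surface that is visible of it).
- cams.cut_out(name, camera): "region" (420x560 bool, what is visible of it).
- cams.place_of(name, camera): "position" ([x, y, z] in m, in the coordinates of the camera as it stood for that picture, good to about 4 mm: a listed point, or the origin of a listed thing).
Readings, each from a call of its own:
- robot.read_t(): time.
- robot.read_joints(): joint angles.
- robot.read_joint_velocities(): joint speeds.
- robot.read_joint_torque(): joint torques, N m.
- robot.read_tool_pos(): TCP position.
- robot.read_tcp_rot(): TCP orientation.
- robot.read_contact_force(): force on the tool from outside, world axes, zero at the start.
- robot.read_moment(): the same for the moment, N m.
- robot.read_opening(): opening from 0.0 (shut) to 1.0 (fully open).
- robot.read_gripper_force(): force on a finger pad.
Only numpy, scipy, OpenCV 4.12 (cv2) and the standard library are available. Lean on these libraries where they do the work, as an engineer would, in place of code of your own. Each camera call takes 0.05 s, during which the arm holds its last target. There are 200 camera calls.

### The job

The small hinged metal board on the bench is low at its free end. Take the larger of the two wooden wedges by its heel, push it thin end first, straight in under about the middle of the board's low edge, and stop when the bubble of the level on the board stands centred between its two lines. Leave the wedge there, holding the board level.

Things in the scene. Friction and masses are not known exactly. Their poses are not given: they have to be found in the camera images.
- wedge: Larger of two loose wooden wedges, about 0.12 kg, flat on the bench: heel 45 mm long, 40 wide, 34 high, then a ramp 120 long, 40 wide, falling evenly from 28 thick to 3 at the tip. Origin: underside, below the heel's middle; +x to the tip (at x = +142.5 mm). Grip the heel across its 40 mm width. The smaller wedge (28 wide, 126 long, 17 high) is too thin; they may lie in either place.
- stand: Stand of the board, fixed on the bench to the left of the wedges. Origin: on the bench, straight below the middle of the board's low free edge; +x level, straight in under the board to its hinge (the way the wedge goes in); y along the low edge. Hinge axis at x = 215 mm, 29 mm up. Under the board the gap is free to a rest block at x = 135 mm.
- board: Metal board 227 x 130 x 18 mm, 0.8 kg, hinged at its far end, down by its own weight. Origin on the hinge axis, mid-thickness; free edge at x = -215 mm. Underside of the free edge: 8 mm above the bench at the start, 20 mm when level. A dark bar-shaped spirit level, 134 x 30 x 22 mm, is fixed on top along x, its middle 115 mm from the free edge; highest point 68 mm above the bench.
- bubble (a joint): White bubble, 20 mm long, in the yellow vial of the level: its distance (m) from the vial's middle, positive towards the hinge. About +0.028 with the board down, 0 when level, negative when the free end is too high; it moves 0.0023 per mm of rise of the free edge, about 0.0048 per 10 mm of wedge travel once it lifts. Two black lines round the vial, 31 mm apart, mark the middle.

How it is judged:
By the outcome, as a careful person would: the job done as asked, in the order asked, and still so for the second after the job is handed in, with the robot touching nothing.
It also fails if it takes over 38 s, if anything falls off the work surface, if the arm or the gripper's body presses on something with over 40 N, if the wrist force passes 120 N, or if a joint passes its speed limit or range.

## Working session

There is one attempt and no reset: what is moved stays moved. The work goes in short steps, each a Python script; the robot and the scene stay as the last script left them, time stands still between calls to the robot, and variables do not carry over. Pictures are saved under pics/ and viewed, at most 10 in all, crops included, and the job is handed in when it is done.

```bash
mkdir -p pics; cat > h.py <<'E'
import numpy as np, cv2
from rig import robot, cams
def w2c(n):
    c=cams.calibration(n)
    if n=="wrist":
        T=np.eye(4);T[:3,:3]=robot.read_tcp_rot();T[:3,3]=robot.read_tool_pos()
        return np.linalg.inv(T@np.array(c["mount"]))
    return np.array(c["world_to_cam"])
def cloud(n,d,W):
    c=cams.calibration(n);K=np.array(c["K"])
    v,u=np.mgrid[0:d.shape[0],0:d.shape[1]]
    p=np.stack([u,v],-1).reshape(-1,1,2).astype(float)
    r=cv2.undistortPoints(p,K,np.array([c["k1"],0,0,0,0.]))[:,0]
    P=np.c_[r,np.ones(len(r))]*d.reshape(-1,1)
    iW=np.linalg.inv(W)
    return (P@iW[:3,:3].T+iW[:3,3]).reshape(*d.shape,3)
def save(n,im): cv2.imwrite("pics/"+n+".png",cv2.cvtColor(im,cv2.COLOR_RGB2BGR))
E
python3 - <<'E'
from h import *
ims=[]
for n in ("top","side"):
    W=w2c(n); im,d=cams.read_camera(n); save(n,im); X=cloud(n,d,W); np.savez("pics/"+n,im=im,d=d,X=X)
    iW=np.linalg.inv(W); print(n,iW[:3,3].round(3),iW[:3,2].round(2))
    for t in ("wedge","stand","board","bubble"):
        for q in cams.place_of(t,n)[:3]:
            print(" place",t,(iW@np.r_[q["position"],1])[:3].round(4),round(q["confidence"],2))
    for t in ("wedge","board"):
      for q in cams.cut_out(t,n)[:2]:
        m=q["region"]; P=X[m&(d>0)]
        uv=np.argwhere(m).mean(0); print(" cut",t,round(q["confidence"],2),m.sum(),uv.round(),P.mean(0).round(4),P.min(0).round(3),P.max(0).round(3), cv2.minAreaRect((P[:,:2]*1000).astype(np.float32)))
print(robot.read_t(),robot.read_tcp_rot().round(3).tolist())
E
```

```text
top [0.361 0.138 1.43 ] [ 0.15 -0.   -0.99]
 place wedge [ 0.5216 -0.1948 -0.0013] 0.74
 place stand [ 0.6058  0.2326 -0.0028] 0.83
 place board [0.6408 0.4436 0.0286] 0.61Traceback (most recent call last):
  File "<stdin>", line 7, in <module>
ValueError: it knows: board, stand, wedge
```

View pics/top.png

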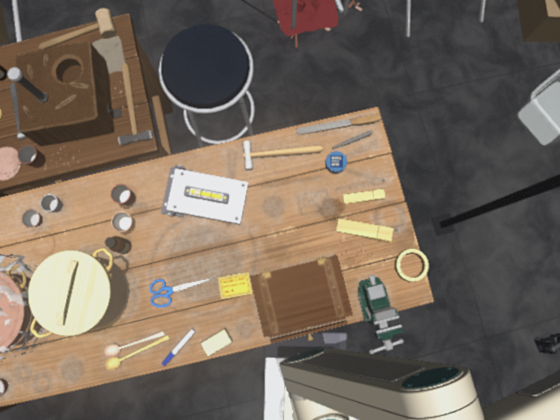

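The top view shows the board at about (207,195), with its free edge on the right near x≈245. The larger wedge is at (364,230) and the smaller one at (364,196).

```bash
python3 - <<'E'
from h import *
for n in ("top","side"):
    W=w2c(n); im,d=cams.read_camera(n); save(n+"1",im); X=cloud(n,d,W); np.savez("pics/"+n,im=im,d=d,X=X)
    iW=np.linalg.inv(W); print(n,iW[:3,3].round(3),iW[:3,2].round(2))
    for t in ("wedge","stand","board"):
        for q in cams.place_of(t,n)[:3]:
            print(" place",t,(iW@np.r_[q["position"],1])[:3].round(4),round(q["confidence"],2))
    for t in ("wedge","board"):
      for q in cams.cut_out(t,n)[:2]:
        m=q["region"]; P=X[m&(d>0)]
        uv=np.argwhere(m).mean(0); print(" cut",t,round(q["confidence"],2),m.sum(),uv.round(),P.mean(0).round(4),P.min(0).round(3),P.max(0).round(3), cv2.minAreaRect((P[:,:2]*1000).astype(np.float32)))
        if t=="wedge":
          c=P[:,:2].mean(0); a=np.linalg.svd(P[:,:2]-c,full_matrices=0)[2][0]; s=(P[:,:2]-c)@a
          print("  axis",a.round(3),[(round(l,3),round(float(np.median(P[(s>=l)&(s<l+.02),2])),4)) for l in np.arange(-.1,.1,.02) if ((s>=l)&(s<l+.02)).sum()>3])
print(robot.read_t(),robot.read_tcp_rot().round(3).tolist())
im=cv2.imread("pics/top1.png")[150:270,140:420]; cv2.imwrite("pics/topc.png",cv2.resize(im,None,fx=2.8,fy=2.8,interpolation=2))
E
```

```text
top [0.361 0.138 1.43 ] [ 0.15 -0.   -0.99]
 place wedge [ 0.5227 -0.1937 -0.0008] 0.55
 place stand [ 6.115e-01  2.328e-01 -2.000e-04] 0.73
 place board [0.6397 0.4428 0.0286] 0.64
 cut wedge 0.83 790 [229. 365.] [ 0.5358 -0.1356  0.0202] [ 0.502 -0.216 -0.005] [ 0.572 -0.052  0.043] ((540.3341674804688, -135.59417724609375), (167.02769470214844, 49.15964126586914), 79.21051788330078)
  axis [-0.206 -0.979] [(np.float64(-0.1), 0.0043), (np.float64(-0.08), 0.006), (np.float64(-0.06), 0.01), (np.float64(-0.04), 0.0149), (np.float64(-0.02), 0.0192), (np.float64(0.0), 0.0229), (np.float64(0.02), 0.0278), (np.float64(0.04), 0.0335), (np.float64(0.06), 0.034), (np.float64(0.08), 0.0271)]
 cut board 0.72 3106 [196. 207.] [0.627  0.3436 0.0358] [ 0.552  0.225 -0.003] [0.705 0.464 0.069] ((630.1185913085938, 346.4933166503906), (232.5186309814453, 133.59835815429688), 82.91990661621094)
 cut board 0.48 724 [230. 365.] [ 0.5345 -0.1359  0.0208] [ 0.503 -0.216 -0.001] [ 0.568 -0.053  0.043] ((535.8531494140625, -133.66542053222656), (162.48170471191406, 39.70432662963867), 79.24666595458984)
s
[... 189 characters left out ...]
.0197] [ 0.501 -0.238 -0.001] [ 0.566 -0.048  0.038] ((533.8469848632812, -142.83096313476562), (190.18496704101562, 63.790252685546875), 89.52156829833984)
  axis [0.222 0.975] [(np.float64(-0.08), 0.0337), (np.float64(-0.06), 0.0342), (np.float64(-0.04), 0.0282), (np.float64(-0.02), 0.0233), (np.float64(0.0), 0.0191), (np.float64(0.02), 0.0154), (np.float64(0.04), 0.0117), (np.float64(0.06), 0.0073), (np.float64(0.08), 0.0056)]
 cut board 0.83 5077 [270. 207.] [0.6183 0.362  0.0373] [ 0.544  0.216 -0.001] [0.708 0.47  0.069] ((635.5062255859375, 336.8879699707031), (249.92227172851562, 157.6864776611328), 81.93438720703125)
0.8 [[0.918, 0.397, 0.0], [0.397, -0.918, 0.0], [0.0, -0.0, -1.0]]
```

View pics/side1.png

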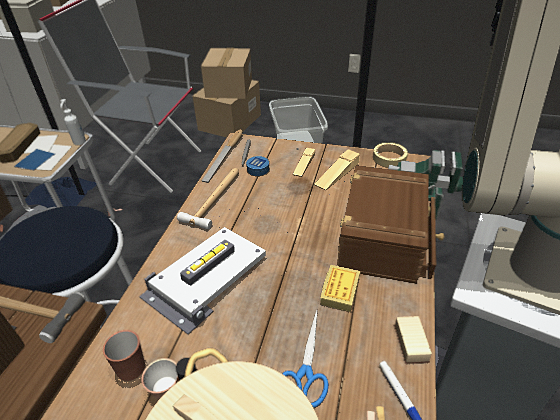

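View pics/topc.png

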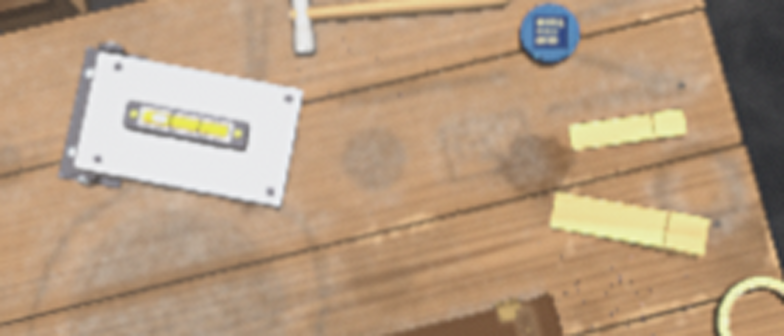

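The side view shows the level's vial near (207,262), clearly visible and unlikely to be hidden by the arm. The larger wedge is at (339,169) with its heel at the far end. Both the crop and the depth put the heel at about y=-0.19 and the tip towards the board. Next I'll fit the axes and move to hover over the heel.

```bash
cat >> h.py <<'E'
def rot(a,sgn=1):
    "tool down, y across the unit direction a"
    z=np.array([0,0,-1.]); y=sgn*np.array([a[1],-a[0],0]); return np.c_[np.cross(y,z),y,z]
E
python3 - <<'E'
from h import *
f=np.load("pics/top.npz"); im,X=f["im"],f["X"]; hsv=cv2.cvtColor(im,cv2.COLOR_RGB2HSV)
reg=np.zeros(im.shape[:2],bool)
def rect(m):
    n,l,s,c=cv2.connectedComponentsWithStats(m.astype(np.uint8)); k=1+np.argmax(s[1:,4]); m=l==k
    P=X[m]; r=cv2.minAreaRect((P[:,:2]*1000).astype(np.float32)); return P,r,m
x,y,z=X[...,0],X[...,1],X[...,2]
P,r,m=rect((hsv[...,1]<40)&(hsv[...,2]>150)&(z>.015)&(z<.08)&(y>.15)&(y<.55)&(x>.5)&(x<.75)); print("board",r,len(P))
b=cv2.boxPoints(r); print(b.round(1).tolist())
P,r,m=rect((hsv[...,2]>170)&(hsv[...,1]>60)&(z>-.005)&(z<.05)&(y>-.25)&(y<-.02)&(x>.48)&(x<.585)); print("wedge",r,len(P)); print(cv2.boxPoints(r).round(1).tolist())
print([ (round(t,3),P[(abs(P[:,1]-t)<.01),0].mean().round(4)) for t in np.arange(-.2,-.06,.02)])
a=np.array([.18,.98]);a/=np.linalg.norm(a)
for a in (a,np.array([.14,.99])):
  for s in (1,-1):
    for p in ([.522,-.194,.178],[.522,-.194,.30],[.583,.05,.178],[.60,.17,.178]):
        q=robot.inverse_kinematics(p,rot(a,s)); print(s,p,None if q is None else np.round(q,2))
E
```

```text
board ((629.775146484375, 344.7523193359375), (226.17144775390625, 132.69992065429688), 80.27255249023438) 2885
[[545.2999877929688, 244.5], [676.0999755859375, 222.10000610351562], [714.2999877929688, 445.0], [583.5, 467.3999938964844]]
wedge ((531.6168212890625, -134.98626708984375), (103.00426483154297, 230.6750030517578), 1.0131289958953857) 2144
[[478.1000061035156, -20.600000381469727], [482.20001220703125, -251.1999969482422], [585.2000122070312, -249.39999389648438], [581.0999755859375, -18.799999237060547]]
[(np.float64(-0.2), np.float64(0.5326)), (np.float64(-0.18), np.float64(0.5308)), (np.float64(-0.16), np.float64(0.5301)), (np.float64(-0.14), np.float64(0.5326)), (np.float64(-0.12), np.float64(0.53)), (np.float64(-0.1), np.float64(0.5306)), (np.float64(-0.08), np.float64(0.5291)), (np.float64(-0.06), np.float64(0.526))]
1 [0.522, -0.194, 0.178] [-0.47  0.38 -0.42  0.77  0.    1.28]
1 [0.522, -0.194, 0.3] [-0.47  0.23 -0.31  1.02  0.    1.28]
1 [0.583, 0.05, 0.178] [-0.02  0.42 -0.36  0.79  0.    1.73]
1 [0.6, 0.17, 0.178] [ 0.17  0.47 -0.27  0.83  0.    1.92]
-1 [0.522, -0.194, 0.178] [-0.47  0.38 -0.42  0.77  0.   -1.86]
-1 [0.522, -0.194, 0.3] [-0.47  0.23 -0.31  1.02  0.   -1.86]
-1 [0.583, 0.05, 0.178] [-0.02  0.42 -0.36  0.79  0.   -1.41]
-1 [0.6, 0.17, 0.178] [ 0.17  0.47 -0.27  0.83  0.   -1.22]
1 [0.522, -0.194, 0.178] [-0.47  0.38 -0.42  0.77  0.    1.24]
1 [0.522, -0.194, 0.3] [-0.47  0.23 -0.31  1.02  0.    1.24]
1 [0.583, 0.05, 0.178] [-0.02  0.42 -0.36  0.79  0.    1.69]
1 [0.6, 0.17, 0.178] [ 0.17  0.47 -0.27  0.83  0.    1.88]
-1 [0.522, -0.194, 0.178] [-0.47  0.38 -0.42  0.77  0.   -1.9 ]
-1 [0.522, -0.194, 0.3] [-0.47  0.23 -0.31  1.02  0.   -1.9 ]
-1 [0.583, 0.05, 0.178] [-0.02  0.42 -0.36  0.79  0.   -1.46]
-1 [0.6, 0.17, 0.178] [ 0.17  0.47 -0.27  0.83  0.   -1.26]
```

```bash
python3 - <<'E'
from h import *
a=np.array([.19,.982]);a/=np.linalg.norm(a)
robot.gripper_to(0.75)
robot.move_ptp([.524,-.193,.30],rot(a))
W=w2c("wrist"); im,d=cams.read_camera("wrist"); save("w1",im); X=cloud("wrist",d,W); np.savez("pics/w1",im=im,d=d,X=X)
iW=np.linalg.inv(W)
for q in cams.place_of("wedge","wrist")[:2]: print((iW@np.r_[q["position"],1])[:3].round(4),q["confidence"])
for q in cams.cut_out("wedge","wrist")[:2]:
    m=q["region"]&(d>0)&(X[...,2]>.002); m=cv2.erode(m.astype(np.uint8),np.ones((3,3)))>0
    P=X[m]; r=cv2.minAreaRect((P[:,:2]*1000).astype(np.float32)); print(q["confidence"],m.sum(),r,cv2.boxPoints(r).round(1).tolist(),P[:,2].max())
print(robot.read_t(),robot.read_opening(),robot.read_tool_pos())
E
```

```text
0.92 10832 ((536.0474243164062, -132.4470977783203), (163.35269165039062, 39.01709747314453), 79.05451965332031) [[501.3999938964844, -208.89999389648438], [539.7000122070312, -216.3000030517578], [570.7000122070312, -56.0], [532.4000244140625, -48.599998474121094]] 0.03678848301060894
3.0583 0.747811937197736 [ 0.52399767 -0.19402466  0.30031524]
```

View pics/w1.png

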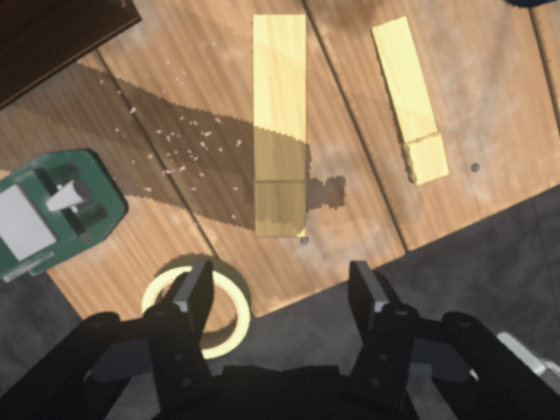

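The wrist view shows the wedge square to the fingers, with the heel at (253–306, 180–237) and nothing in the way. I'll grasp it now.

```bash
python3 - <<'E'
from h import *
a=np.array([.190,.982]);a/=np.linalg.norm(a)
p=np.array([.5244,-.193])
robot.move_ptp([*p,.24],rot(a))
print(robot.servo_line([*p,.178],vel=.08,threshold=8),robot.read_tool_pos())
robot.gripper_to(0.0)
print(robot.read_opening(),robot.read_gripper_force(),robot.read_contact_force(),robot.read_tool_pos())
robot.servo_line([*p,.218],vel=.1)
# pre-insert pose
s=np.array([.6105,.2330]); b=np.array([.169,.9856]); 
pre=s-b*.190
robot.servo_line([*pre,.218],attitude=rot(b),vel=.2)
W=w2c("wrist");im,d=cams.read_camera("wrist"); save("w2",im); X=cloud("wrist",d,W); np.savez("pics/w2",im=im,d=d,X=X)
def rep(n,name,W,X,d):
    for q in cams.cut_out(name,n)[:1]:
        m=q["region"]&(d>0)&(X[...,2]>.01); m=cv2.erode(m.astype(np.uint8),np.ones((3,3)))>0
        P=X[m]; r=cv2.minAreaRect((P[:,:2]*1000).astype(np.float32)); print(n,name,q["confidence"],m.sum(),r,cv2.boxPoints(r).round(1).tolist())
rep("wrist","board",W,X,d);rep("wrist","wedge",W,X,d)
W=w2c("top");im,d=cams.read_camera("top"); X=cloud("top",d,W); rep("top","wedge",W,X,d)
print(robot.read_t(),robot.read_opening(),robot.read_gripper_force(),robot.read_tool_pos())
E
```

```text
False [ 0.52474958 -0.1931316   0.17837287]
0.45626691033176703 62.09005996584892 [ 8.40113694e-02 -3.44435415e-03  3.65428269e+00] [ 0.52504427 -0.19337129  0.17896197]
wrist wedge 0.71 32095 ((586.4569702148438, 93.38822174072266), (136.44854736328125, 39.45029830932617), 80.7562255859375) [[556.0, 29.200000762939453], [595.0, 22.899999618530273], [616.9000244140625, 157.60000610351562], [577.9000244140625, 163.89999389648438]]
top wedge 0.59 369 ((592.8438110351562, 127.49124145507812), (110.13787841796875, 35.8598747253418), 79.17810821533203) [[564.9000244140625, 76.80000305175781], [600.0999755859375, 70.0], [620.7999877929688, 178.1999969482422], [585.5999755859375, 184.89999389648438]]
6.85 0.45466835417851903 61.51030736044049 [0.5783362  0.04502275 0.21804166]
```

View pics/w2.png

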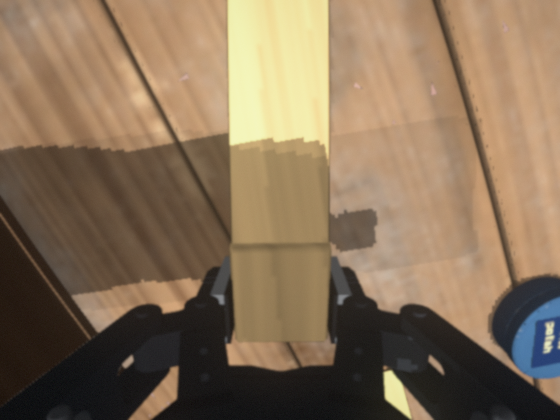

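The wedge is held straight by its heel: the sides run vertically at columns 230–330 and the heel is between the pads. I'll lower it and start inserting.

```bash
cat >> h.py <<'E'
s=np.array([.6105,.2330]); b=np.array([.169,.9856])
def side(tag):
    im,d=cams.read_camera("side"); c=im[215:305,145:275]; big=cv2.resize(c,None,fx=6,fy=6,interpolation=cv2.INTER_CUBIC); save(tag,big)
    return im
E
python3 - <<'E'
from h import *
pre=s-b*.190
print(robot.servo_line([*pre,.1790],vel=.08,threshold=10),robot.read_tool_pos(),robot.read_contact_force())
for x in (.110,.085,.075):
    print(robot.servo_line([*(s-b*x),.1790],vel=.06,threshold=25),robot.read_tool_pos(),robot.read_contact_force().round(1))
side("s2"); print(robot.read_t())
E
```

```text
True [0.57752733 0.04573781 0.17879001] [-0.20145879 -0.80024445  4.159816  ]
False [0.59152579 0.12365899 0.17878243] [-0.7 -8.1  4.6]
False [0.59595839 0.14880439 0.17880485] [-0.1 -6.2  4.2]
False [0.59761051 0.15878294 0.17879751] [-0.6 -5.8  4.4]
9.7667
```

View pics/s2.png

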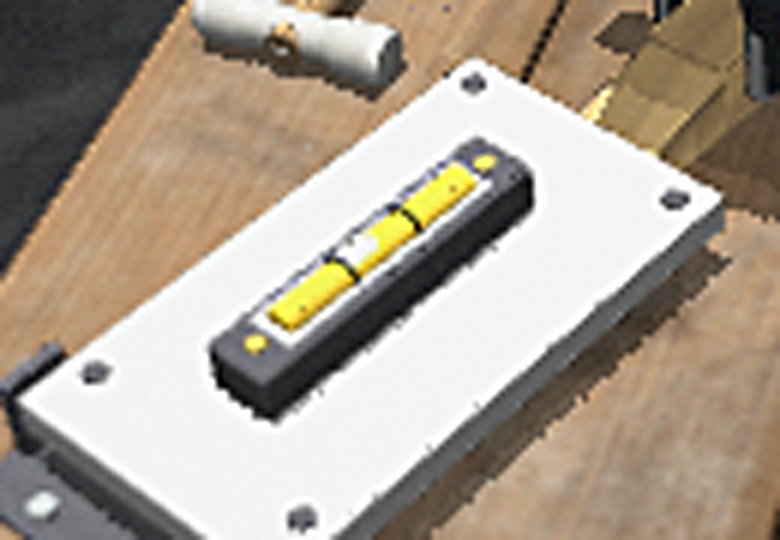

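The wedge is under the middle of the free edge. The bubble at (358,246) is about 15 px (≈6 mm) on the hinge side of the midpoint between the lines (343,270) and (408,218), so I need about 12 mm more.

```bash
cat >> h.py <<'E'
def bub(im):
    "bubble offset (mm, + to hinge) from the side picture: profile along the vial"
    g=cv2.resize(im[215:305,145:275],None,fx=6,fy=6,interpolation=cv2.INTER_CUBIC).astype(float)
    R=g[...,0];B=g[...,2]
    A0,A1=np.array([285,312.]),np.array([462,178.]) # vial axis, hinge -> free, in the x6 crop
    t=np.linspace(0,1,120); u=(A1-A0)/np.linalg.norm(A1-A0); n=np.array([-u[1],u[0]])
    prof=[]
    for k in t:
        p=A0+k*(A1-A0); v=[g[int(round((p+n*o)[1])),int(round((p+n*o)[0]))] for o in range(-5,6)]
        prof.append(np.mean(v,0))
    return np.array(prof)
E
python3 - <<'E'
from h import *
print(robot.servo_line([*(s-b*.063),.1790],vel=.04,threshold=30),robot.read_tool_pos(),robot.read_contact_force().round(1))
im=side("s3"); P=bub(im); print(robot.read_t())
for i in range(0,120,3): print(i,P[i].round().astype(int).tolist(),end=' ')
E
```

```text
False [0.59954991 0.17023137 0.17880375] [-1.2 -7.   5. ]
10.2667
0 [251, 254, 92] 3 [245, 246, 83] 6 [244, 246, 84] 9 [245, 247, 86] 12 [245, 247, 86] 15 [244, 246, 84] 18 [245, 246, 86] 21 [246, 247, 88] 24 [245, 247, 87] 27 [244, 246, 85] 30 [245, 247, 87] 33 [249, 250, 89] 36 [255, 255, 94] 39 [183, 179, 63] 42 [130, 120, 45] 45 [254, 253, 83] 48 [251, 252, 95] 51 [242, 244, 191] 54 [234, 239, 218] 57 [240, 244, 215] 60 [242, 244, 205] 63 [239, 241, 190] 66 [241, 243, 205] 69 [243, 244, 173] 72 [247, 247, 75] 75 [246, 244, 81] 78 [253, 251, 88] 81 [253, 252, 89] 84 [110, 100, 41] 87 [203, 197, 69] 90 [255, 252, 90] 93 [249, 245, 84] 96 [245, 242, 84] 99 [247, 244, 84] 102 [247, 243, 85] 105 [246, 242, 82] 108 [247, 239, 81] 111 [246, 239, 81] 114 [248, 246, 85] 117 [246, 242, 82]
```

View pics/s3.png

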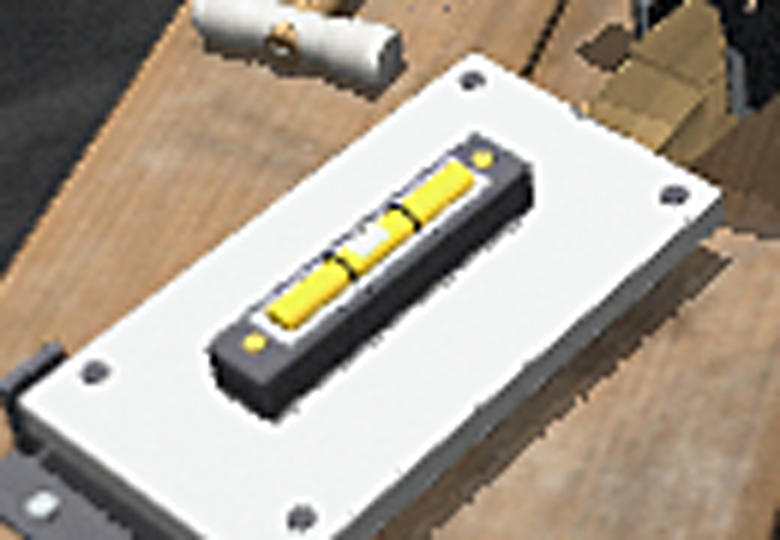

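The bubble spans 49–71 along the vial profile and the lines are at 41 and 85, so it is still about 2 mm towards the hinge. I'll push 3 mm more, then release and check from above with the wrist camera.

```bash
python3 - <<'E'
from h import *
robot.servo_line([*(s-b*.060),.1790],vel=.03,threshold=30)
P=bub(side("s4")); print([int(v) for v in P[36:92,2]])
robot.gripper_to(0.75)
P=bub(side("s5")); print([int(v) for v in P[36:92,2]])
tp=robot.read_tool_pos(); print(tp)
robot.servo_line([tp[0],tp[1],.30],vel=.15)
# look: put camera above the level
M=np.array(cams.calibration("wrist")["mount"]); R=rot(b); t=np.r_[s+b*.110,.06]
print(M.round(3).tolist())
off=R@M[:3,3]; f=R@M[:3,2]
# camera about 0.2 m from the level along its optical axis
for D in (.20,.24,.28):
    p=t-D*f-off
    if p[2]>.27:
        break
print(p,f.round(2)); robot.move_ptp(p,R)
im,d=cams.read_camera("wrist"); save("w3",im); print(robot.read_t())
E
```

```text
[93, 92, 83, 66, 51, 46, 53, 67, 81, 87, 85, 79, 76, 82, 95, 115, 140, 162, 190, 209, 213, 212, 208, 200, 201, 198, 195, 187, 183, 185, 184, 183, 181, 176, 157, 122, 87, 64, 63, 71, 80, 85, 86, 89, 93, 93, 77, 57, 39, 38, 50, 67, 79, 87, 88, 84]
[93, 92, 82, 66, 51, 47, 53, 66, 78, 84, 83, 78, 76, 82, 95, 115, 140, 161, 189, 208, 213, 213, 210, 202, 202, 198, 197, 190, 186, 187, 185, 183, 181, 175, 156, 122, 87, 64, 62, 69, 79, 85, 87, 89, 92, 89, 73, 54, 38, 39, 53, 69, 80, 87, 87, 83]
[0.60017656 0.1742741  0.17868646]
[[0.0, -0.956, -0.294, 0.075], [1.0, -0.0, 0.001, 0.001], [-0.001, -0.294, 0.956, 0.031], [0.0, 0.0, 0.0, 1.0]]
[0.62575525 0.32597691 0.28205448] [-0.05 -0.29 -0.96]
12.6583
```

View pics/w3.png

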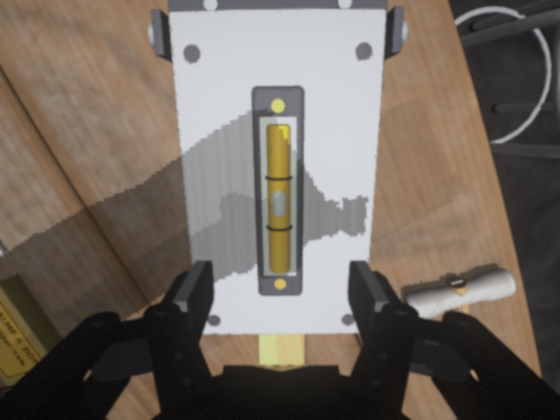

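The wrist view shows the lines at rows 178 and 228 and the bubble at about rows 191–217, nearly centred. The wedge is under the middle of the free edge at columns 260–305. Now I'll measure it more precisely.

```bash
python3 - <<'E'
from h import *
im=cv2.cvtColor(cv2.imread("pics/w3.png"),cv2.COLOR_BGR2RGB).astype(int)
print([(r,*im[r,273:285].mean(0).round().astype(int)) for r in range(170,236)])
E
```

```text
[(170, np.int64(172), np.int64(146), np.int64(62)), (171, np.int64(173), np.int64(146), np.int64(62)), (172, np.int64(172), np.int64(146), np.int64(61)), (173, np.int64(172), np.int64(145), np.int64(61)), (174, np.int64(172), np.int64(145), np.int64(61)), (175, np.int64(171), np.int64(145), np.int64(61)), (176, np.int64(164), np.int64(139), np.int64(60)), (177, np.int64(140), np.int64(119), np.int64(56)), (178, np.int64(100), np.int64(87), np.int64(51)), (179, np.int64(82), np.int64(72), np.int64(50)), (180, np.int64(111), np.int64(96), np.int64(53)), (181, np.int64(146), np.int64(124), np.int64(57)), (182, np.int64(166), np.int64(140), np.int64(60)), (183, np.int64(171), np.int64(144), np.int64(60)), (184, np.int64(171), np.int64(144), np.int64(60)), (185, np.int64(171), np.int64(144), np.int64(60)), (186, np.int64(170), np.int64(144), np.int64(59)), (187, np.int64(170), np.int64(143), np.int64(59)), (188, np.int64(169), np.int64(143), np.int64(60)), (189, np.int64(167), np.int64(141), np.int64(62)), (190, np.int64(163), np.int64(142), np.int64(77)), (191, np.int64(159), np.int64(14
[... 1581 characters left out ...]
p.int64(147), np.int64(124), np.int64(53)), (223, np.int64(148), np.int64(125), np.int64(53)), (224, np.int64(147), np.int64(124), np.int64(53)), (225, np.int64(147), np.int64(124), np.int64(54)), (226, np.int64(145), np.int64(122), np.int64(52)), (227, np.int64(135), np.int64(114), np.int64(52)), (228, np.int64(109), np.int64(94), np.int64(48)), (229, np.int64(77), np.int64(68), np.int64(45)), (230, np.int64(75), np.int64(67), np.int64(46)), (231, np.int64(108), np.int64(93), np.int64(49)), (232, np.int64(136), np.int64(115), np.int64(52)), (233, np.int64(145), np.int64(122), np.int64(53)), (234, np.int64(147), np.int64(124), np.int64(54)), (235, np.int64(147), np.int64(124), np.int64(54))]
```

The line midpoint is at row 204.3 and the bubble's centre at row 203.5, an offset of about 0.5 mm, so the bubble is centred. I'll retreat and hand the job in.

```bash
python3 - <<'E'
from h import *
p=robot.read_tool_pos(); robot.servo_line([p[0],p[1],.36],vel=.1); robot.wait(.5)
P=bub(side("s6")); print([int(v) for v in P[36:92,2]],robot.read_t()); print(robot.job_done())
E
```

```text
[61, 60, 52, 39, 28, 25, 30, 41, 51, 54, 51, 44, 43, 49, 61, 80, 106, 130, 154, 169, 170, 165, 161, 157, 157, 149, 142, 131, 125, 123, 119, 116, 116, 116, 102, 78, 53, 36, 34, 39, 43, 46, 47, 49, 51, 50, 44, 35, 26, 25, 31, 39, 45, 48, 47, 45] 14.1417
the job is handed in; nothing more can be done
None
```

The larger wedge is in under the middle of the board's low edge and holds it level, with the bubble centred to about 0.5 mm; the gripper is clear, and the job was handed in at about 14 s.

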